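Contact check of a product on the sloping test nest

ROBOT

A 7-joint arm with a two-finger parallel gripper is mounted at the origin on the work surface. World frame = base frame: x ahead of the robot, y to its left, z up, the work surface at z = 0. Lengths are in mm, angles in rad, forces in N, time in s.
With the tool pointing down it reaches from about 425 to 950 mm from the base axis. Payload 4.7 kg.
Tool frame: the origin (TCP) lies on the centre line of the jaws, within the pads' length; the fingertips stand 22 mm ahead of it and the grasp point (between the pads) lies 3 mm ahead of it; x points along the fingers, z is the direction in which the jaws open and shut, and the axes are right-handed (so a half turn about x gives the same grasp; the last joint's range is limited). The gripper opens to 87 mm and grips with 3 to 60 N. Pads are 19 mm wide; open, the fingers measure 117 mm over their backs; the gripper's body (75 mm by 190 mm) begins 51 mm behind the grasp point.
Start: joints at [-1.247, 0.469, -0.049, 1.532, 0.024, 1.141, -0.082], TCP at [233.191, 633.458, 244.573] pointing down, gripper open.
Joint ranges: [-2.59, 2.59], [-0.33, 1.99], [-1.39, 1.29], [0.1, 2.45], [-1.04, 4.18], [0.21, 1.99], [-2.66, 2.66]. Speed limits (rad/s): [2.57, 2.57, 3.14, 3.14, 3.14, 3.14, 3.14].

INTERFACE

Orientations are given as a 3x3 rotation matrix whose columns are the frame's x, y, z axes.
In Python, from rig import * gives the robot as it stands. Calls block until the motion is done:
- move_pose(position, orientation): joint-space move of the TCP to a pose.
- move_l(position, rotation=None, velocity=150): straight line of the TCP; rotation=None keeps the orientation; velocity is the mean speed in mm/s.
- set_joints(angles): joint-space move.
- gripper_open() and grab(force=None): open the fingers fully, or close them until they stop; force is the grip in N (None keeps the last).
- hold(seconds).
- solve_ik(position, orientation): joint angles nearest the present ones, or None.
- grab_frame(name): name is "scene" or "top" or "wrist"; returns the picture (384x512x3 uint8, red, green, blue); there is no depth.
- camera_model(name): a dict with "fx", "fy", "cx", "cy" (pixels), "world_to_cam" (4x4, takes a point from world to camera coordinates). Camera axes: x right, y up, looking along -z (the intrinsics and any distortion apply to the point x, -y, -z); pixel columns grow to the right and rows downward; lengths in mm; the calibration is good to about 2 mm. The wrist camera is an equidistant fisheye: a pixel r from the principal point sees the ray r / f radians off the axis. A picture is of the moment at which its call begins: read the wrist's pose just before it. camera_model takes no time and is no camera call; for the wrist camera it gives the pose at the moment of the call.
A pose or a line that the arm cannot do raises MotionError and nothing moves.
- finish_job(): hands the job in, once; it reports no verdict.
Readings, each from a call of its own:
- read_time_s(): time.
- read_joints(): joint angles.
- read_joint_vel(): joint speeds.
- read_joint_efforts(): joint torques, N m.
- read_tool_pos(): TCP position.
- read_eef_rot(): TCP orientation.
- read_contact_force(): force on the tool from outside, world axes, zero at the start.
- read_wrist_torque(): the same for the moment, N m.
- read_finger_gap(): finger opening in mm.
Only numpy, scipy, OpenCV 4.12 (cv2) and the standard library are available. Lean on these libraries where they do the work, as an engineer would, in place of code of your own. Each camera call takes 0.05 s, during which the arm holds its last target.

TASK

Start the contact check on the tester: press the blue key and let it come up, then press the yellow key and let it come up; never press the red one. Then take the orange test probe out of its holder and hold its sprung tip on the white-ringed brass contact of the black product in the nest, with the probe square to the sloping face and pressed gently, so that the tip is about half pushed in. Finish while still holding the probe there, motionless, and leave the two spare products, the tape roll and the screwdriver where they are.

Things in the scene. Friction and masses are not known exactly. Their poses are not given: they have to be found in the camera images.
- tester: grey tester box fixed to the table, 140 x 260 x 40 mm, origin at the centre of its underside; a black display ridge (56 mm high in all) runs along its far side (its +x); three round keys in black housings stand on top in a row along its y, 80 mm apart, 28 mm from the middle towards its -x. The order of the colours changes.
- key_blue_top (a point): centre of the top face of the blue key (28 mm diameter, 62 mm above the table when up, pressed straight down); it goes down with the key
- key_blue (a joint): travel of the blue key in m: 0 up, 0.006 fully down (spring, 4 N when fully down); counts as pressed beyond 0.004, as released under 0.0015
- key_yellow_top (a point): centre of the top face of the yellow key (28 mm diameter, 62 mm above the table when up, pressed straight down); it goes down with the key
- key_yellow (a joint): travel of the yellow key in m: 0 up, 0.006 fully down (spring, 4 N when fully down); counts as pressed beyond 0.004, as released under 0.0015
- key_red_top (a point): centre of the top face of the red key (28 mm diameter, 62 mm above the table when up, pressed straight down); it goes down with the key
- key_red (a joint): travel of the red key in m: 0 up, 0.006 fully down (spring, 4 N when fully down); counts as pressed beyond 0.004, as released under 0.0015
- holder: grey holder block fixed to the table, 70 x 70 x 60 mm, origin at the centre of its underside; a 19 mm square hole through its middle, from the top, in which the probe stands upright
- probe_grip (a point): centre of the probe's orange square grip, 26 x 26 x 70 mm, x and y along its flat sides, z along the probe, away from the tip. In the holder the grip stands on the block's top: this point is 95 mm above the table, the grip reaches 60 to 130 mm (a black stub to 136)
- probe_tip (a point): the very end of the probe's sprung brass tip; spring out, it is 91 mm from the grip's centre, on the axis
- probe: the probe (about 100 g); origin on its axis at the lower end of the orange grip, z along the probe away from the tip. Below the grip a 14 mm square steel shaft 36 mm long, then the brass tip, 6 mm diameter with a round end, standing 20 mm out of the shaft
- tip (a joint): how far the sprung tip is pushed into the probe, in m: 0 fully out, 0.012 fully in; spring of 400 N/m, so 6 mm (half in) is 2.4 N; beyond 0.012 it is solid
- nest: metal test nest fixed to the table, base 130 x 150 mm, origin at the centre of its underside; it carries a black product (62 x 92 x 20 mm) between two blue clamps on a face that slopes 20 degrees (0.35 rad), low on its -x side; about 80 mm high in all
- spot (a point): the marked spot: centre of the one brass contact (14 mm diameter) that has a white ring round it (23 mm across), on the top face of the clamped product; two plain brass contacts lie 28 and 56 mm from it along -y. Its z axis is square to the sloping face and points out of it, x runs up the slope, y across it; 68 mm above the table.
- spare0: loose black product waiting its turn, 62 x 92 x 20 mm, three brass contacts and no white ring; to be left alone
- spare1: a second such loose black product, 62 x 92 x 20 mm; to be left alone
- tape: roll of clear tape lying flat, 90 mm across, 25 mm high; to be left alone
- screwdriver: screwdriver lying on the table at the robot's left; to be left alone
Not all that is in view belongs to the job. Of the things that look like the probe, take the one that is farthest to the robot's right at the start.

How it is judged:
By the outcome, as a careful person would: the job done as asked, in the order asked, and still so for the second after the job is handed in, while the arm keeps its last pose, push and grip.
It also fails if it takes over 50 s, if anything falls off the work surface, if the arm or the gripper's body presses on something with over 40 N, if the wrist force passes 120 N, or if a joint passes its speed limit or range.

## Working session

There is one attempt and no reset: what is moved stays moved. The work goes in short steps, each a Python script; the robot and the scene stay as the last script left them, time stands still between calls to the robot, and variables do not carry over. Pictures are saved under pics/ and viewed, and the job is handed in when it is done.

```bash
mkdir -p pics; ls; python3 - <<'E'
from rig import *
import cv2,numpy as np
for n in ["scene","top","wrist"]:
    m=camera_model(n); print(n,{k:(np.round(v,3).tolist() if not isinstance(v,str) else v) for k,v in m.items()})
    im=grab_frame(n); cv2.imwrite(f"pics/{n}0.png",im[:,:,::-1])
print(read_time_s(),read_eef_rot(),read_tool_pos(), read_contact_force())
E
```

```text
pics
scene {'fx': 379.1, 'fy': 379.1, 'cx': 256.004, 'cy': 192.356, 'world_to_cam': [[0.759, 0.651, 0.003, -487.303], [-0.503, 0.585, 0.636, 167.06], [0.412, -0.485, 0.772, -1302.967], [0.0, 0.0, 0.0, 1.0]]}
top {'fx': 428.022, 'fy': 428.022, 'cx': 258.068, 'cy': 190.658, 'world_to_cam': [[0.016, -1.0, -0.008, 87.805], [0.986, 0.014, 0.168, -578.787], [-0.168, -0.01, 0.986, -1148.796], [0.0, 0.0, 0.0, 1.0]]}
wrist {'fx': 297.319, 'fy': 297.319, 'cx': 257.649, 'cy': 194.144, 'world_to_cam': [[0.345, 0.938, -0.001, -674.416], [-0.91, 0.335, -0.244, 31.453], [-0.229, 0.085, 0.97, -388.511], [0.0, 0.0, 0.0, 1.0]]}
0.15 [[-4.95709982e-04 -9.38443724e-01  3.45431805e-01]
 [-1.42027501e-03  3.45432159e-01  9.38442649e-01]
 [-9.99998869e-01 -2.54127718e-05 -1.50408234e-03]] [233.01735343 633.06234538 243.7382485 ] [0.63943819 0.41958122 0.2706389 ]
```

View pics/scene0.png

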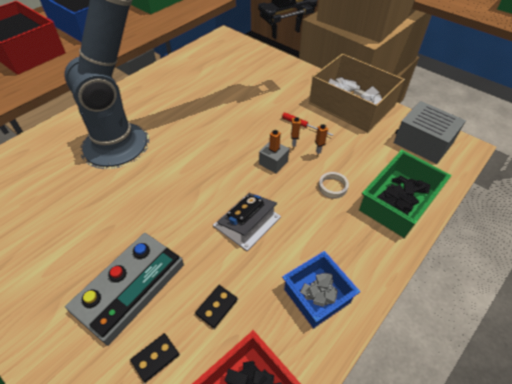

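View pics/top0.png

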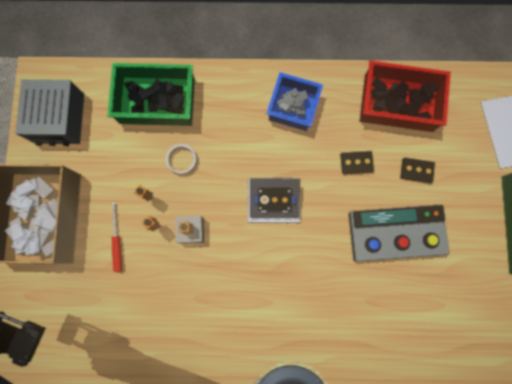

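View pics/wrist0.png

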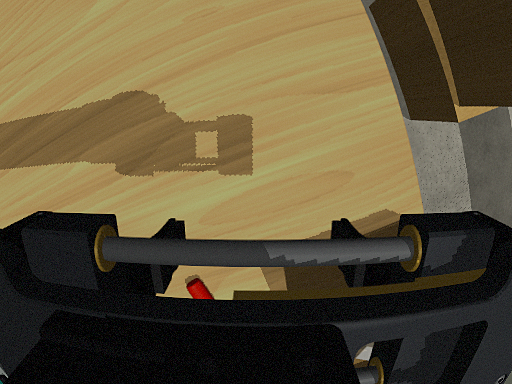

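The scene view shows the tester at about (125,290), with yellow (90,297), red (117,271) and blue (141,250) keys. The nest is at (248,215). The top view shows the tester keys blue (374,244), red (403,242) and yellow (432,240), and the nest at (274,200) with the ringed contact near (264,199).

There are three probe look-alikes in the top view: (145,192), (152,223) and (188,229). The last is farthest to the robot's right and is the only one standing in the holder block. I'll confirm it in enlarged crops.

```bash
python3 - <<'E'
import cv2,numpy as np
t=cv2.imread('pics/top0.png'); s=cv2.imread('pics/scene0.png')
def crop(im,x,y,w,h,k): return cv2.resize(im[y:y+h,x:x+w],None,fx=k,fy=k,interpolation=cv2.INTER_CUBIC)
a=crop(t,130,170,100,75,8); cv2.imwrite('pics/c1.png',a)
cv2.imwrite('pics/c2.png',crop(t,235,165,80,70,8))
cv2.imwrite('pics/c3.png',crop(t,340,195,120,80,6))
cv2.imwrite('pics/c4.png',crop(s,205,100,140,150,4))
E
```

```text
(no output)
```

View pics/c1.png

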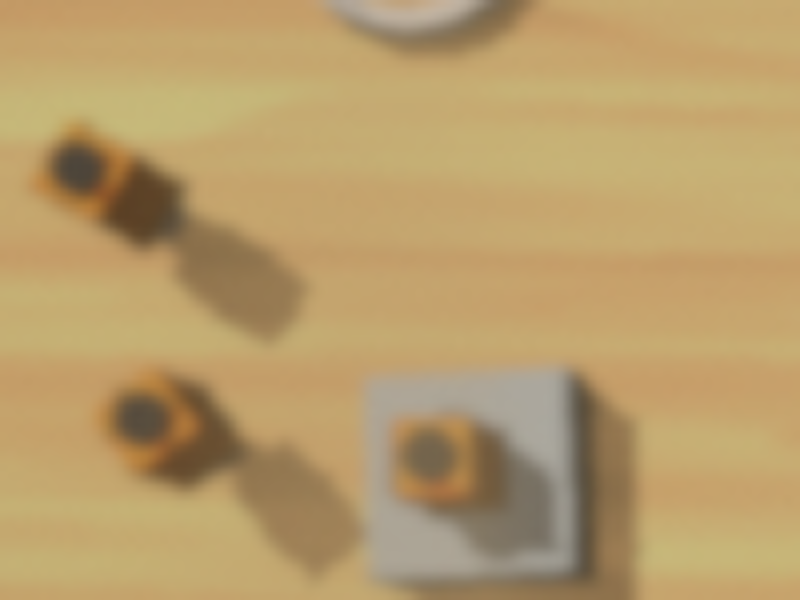

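View pics/c2.png

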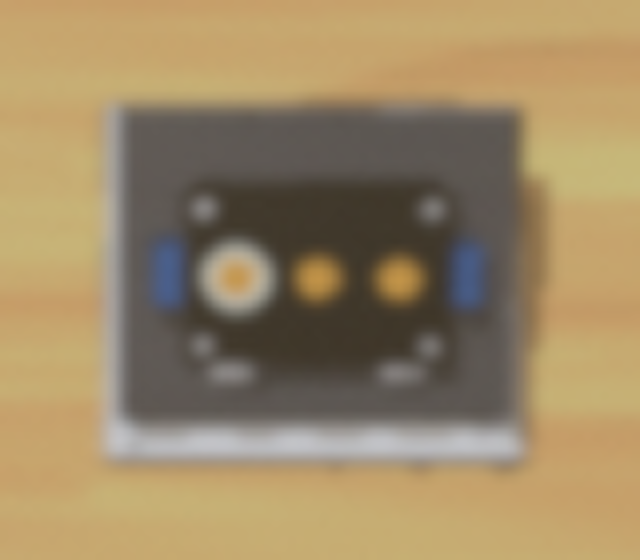

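View pics/c3.png

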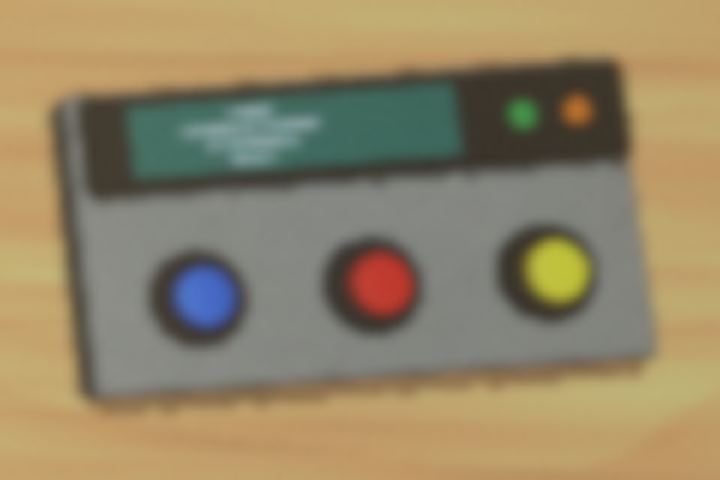

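View pics/c4.png

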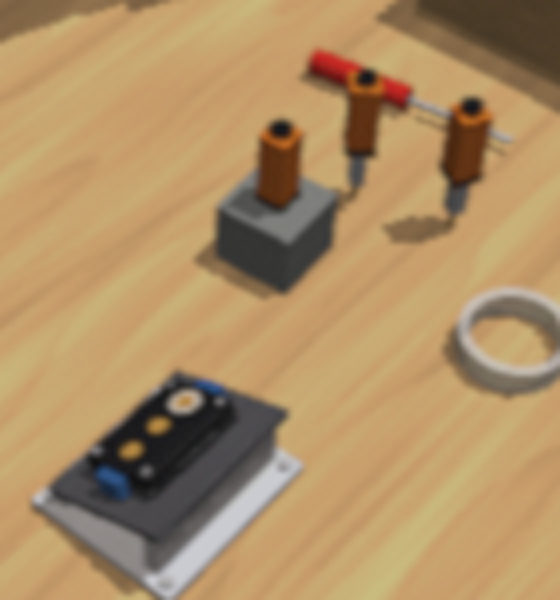

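The crops confirm it. The orange grip with its black stub, at crop 1 (430,455) or top (184,227), stands in the grey holder block. The other two hang free to its left. The ringed contact is at crop 2 (236,278), about top (264,199). Next I'll measure these points.

```bash
cat > h.py <<'E'
import cv2,numpy as np
def ray(m,u,v):
    W=np.array(m["world_to_cam"]);R=W[:3,:3];t=W[:3,3]
    d=np.array([(u-m["cx"])/m["fx"],-(v-m["cy"])/m["fy"],-1.0])
    return -R.T@t, R.T@d
def wray(m,u,v):
    W=np.array(m["world_to_cam"]);R=W[:3,:3];t=W[:3,3]
    a,b=(u-m["cx"]),(v-m["cy"]);r=np.hypot(a,b);th=r/m["fx"]
    d=np.array([np.sin(th)*a/r,-np.sin(th)*b/r,-np.cos(th)])
    return -R.T@t, R.T@d
def onz(o,d,z): return o+d*(z-o[2])/d[2]
def tri(r):
    A=0;b=0
    for o,d in r:
        d=d/np.linalg.norm(d);P=np.eye(3)-np.outer(d,d);A=A+P;b=b+P@o
    return np.linalg.solve(A,b)
def proj(m,p):
    W=np.array(m["world_to_cam"]);c=W[:3,:3]@p+W[:3,3]
    return np.array([m["cx"]+m["fx"]*c[0]/-c[2], m["cy"]+m["fy"]*(-c[1])/-c[2]])
def wproj(m,p):
    W=np.array(m["world_to_cam"]);c=W[:3,:3]@p+W[:3,3]
    a=np.array([c[0],-c[1]]);n=np.linalg.norm(a);th=np.arctan2(n,-c[2])
    return np.array([m["cx"],m["cy"]])+m["fx"]*th*a/n
def cent(mask,box):
    x,y,w,h=box;n,l,st,c=cv2.connectedComponentsWithStats(mask[y:y+h,x:x+w].astype(np.uint8))
    i=1+np.argmax(st[1:,4]);return c[i]+[x,y],st[i,4]
E
python3 - <<'E'
from rig import *
from h import *
mt,ms=camera_model("top"),camera_model("scene")
T=cv2.imread('pics/top0.png').astype(int);S=cv2.imread('pics/scene0.png').astype(int)
def hsv(I): return cv2.cvtColor(I.astype(np.uint8),cv2.COLOR_BGR2HSV).astype(int)
hT,hS=hsv(T),hsv(S)
def msk(h,lo,hi,s=150,v=80): return (h[...,0]>=lo)&(h[...,0]<=hi)&(h[...,1]>s)&(h[...,2]>v)
for n,lo,hi,bt,bs,s in [("blue",105,125,(360,232,30,25),(130,238,24,24),140),("red",0,5,(390,230,30,25),(105,259,24,24),150),("yellow",24,34,(420,228,30,25),(78,286,24,24),170)]:
    a,na=cent(msk(hT,lo,hi,s),bt);b,nb=cent(msk(hS,lo,hi,s),bs)
    print(n,a.round(2),na,b.round(2),nb,'z62 top',onz(*ray(mt,*a),62).round(1),'scene',onz(*ray(ms,*b),62).round(1),'tri',tri([ray(mt,*a),ray(ms,*b)]).round(1))
def c2p(x,y,x0,y0,k): return ((x+.5)/k-.5+x0,(y+.5)/k-.5+y0)
P=lambda x,y:c2p(x,y,130,170,8)
print('stub',[onz(*ray(mt,*P(428,453)),136).round(1)],onz(*ray(ms,*c2p(281,129,205,100,4)),136).round(1))
for p in [(370,378),(570,370),(583,575),(375,580)]: print('holder corner z60',onz(*ray(mt,*P(*p)),60).round(1))
for p in [(392,418),(470,412),(478,502),(402,502)]: print('grip corner z130',onz(*ray(mt,*P(*p)),130).round(1))
P=lambda x,y:c2p(x,y,235,165,8)
for nm,p,q in [('ring',(236,278),(186,402)),('c2',(318,278),(158,425)),('c3',(400,279),(131,450))]:
    q=c2p(*q,205,100,4);p=P(*p)
    print(nm,onz(*ray(mt,*p),68).round(1),onz(*ray(ms,*q),68).round(1),tri([ray(mt,*p),ray(ms,*q)]).round(1))
for p in [(105,108),(520,108),(524,458),(108,458)]: print('nest corner z?0',onz(*ray(mt,*P(*p)),5).round(1))
for p in [(203,208),(432,209),(430,347),(203,346)]: print('screw',onz(*ray(mt,*P(*p)),68).round(1))
E
```

```text
blue [373.91 244.09] 67 [139.86 248.32] 94 z62 top [ 433.1 -219.3   62. ] scene [ 439.  -219.5   62. ] tri [ 434.3 -219.4   56.4]
red [402.98 241.91] 95 [115.66 271.17] 109 z62 top [ 440.2 -298.    62. ] scene [ 445.8 -298.9   62. ] tri [ 441.1 -298.9   56.1]
yellow [433.25 239.81] 48 [ 89.21 296.29] 112 z62 top [ 447.1 -380.    62. ] scene [ 452.8 -378.4   62. ] tri [ 448.4 -379.9   57.4]
stub [array([467.6, 286.2, 136. ])] [472.3 284.4 136. ]
holder corner z60 [499.4 321.4  60. ]
holder corner z60 [503.2 252.7  60. ]
holder corner z60 [433.2 245.6  60. ]
holder corner z60 [430.4 316.4  60. ]
grip corner z130 [479.2 299.5 130. ]
grip corner z130 [481.5 274.4 130. ]
grip corner z130 [452.6 270.6 130. ]
grip corner z130 [452.2 295.  130. ]
ring [550.4  79.5  68. ] [554.4  80.5  68. ] [551.9  80.8  65.2]
c2 [550.8  51.4  68. ] [553.1  52.6  68. ] [551.7  52.3  66.9]
c3 [550.8  23.2  68. ] [553.4  24.6  68. ] [551.9  24.2  66.7]
nest corner z?0 [621.8 127.9   5. ]
nest corner z?0 [623.9 -23.4   5. ]
nest corner z?0 [496.1 -24.8   5. ]
nest corner z?0 [493.9 124.3   5. ]
screw [574.6  91.2  68. ]
screw [575.3  12.4  68. ]
screw [527.5  12.9  68. ]
screw [526.7  90.5  68. ]
```

```bash
cat >> h.py <<'E'
def Rdown(yaw,tilt=0.0,sgn=1,nyaw=0.0):
    """tool x down, jaws (z) along world x rotated by yaw; tilt: about nest y so tool x = -normal"""
    z=sgn*np.array([np.cos(yaw),np.sin(yaw),0]);x=np.array([0,0,-1.]);R=np.c_[x,np.cross(z,x),z]
    if tilt:
        ax=np.array([-np.sin(nyaw),np.cos(nyaw),0]); R=cv2.Rodrigues(-ax*tilt)[0]@R
    return R
E
python3 - <<'E'
from rig import *
from h import *
m=camera_model("wrist");W=np.array(m["world_to_cam"]);c=-W[:3,:3].T@W[:3,3]
R=np.array(read_eef_rot());p=np.array(read_tool_pos())
print('cam in tool',(R.T@(c-p)).round(1),'axis in tool',(R.T@(-W[2,:3])).round(3), 'img right',(R.T@W[0,:3]).round(2))
d=np.deg2rad
print(Rdown(0,d(20))[:,0])
n=np.array([-np.sin(.35),0,np.cos(.35)])
for s in (1,-1):
    for nm,pp,RR in [('holder hi',[467,285,260],Rdown(d(3.8),0,s)),('holder',[467,285,103],Rdown(d(3.8),0,s)),('blue',[435,-219,82],Rdown(d(5),0,s)),('yellow',[449,-379.5,82],Rdown(d(5),0,s)),('final',np.array([551,80,68])+n*(91+3),Rdown(0,.35,s)),('finhi',np.array([551,80,68])+n*(91+103),Rdown(0,.35,s)),('look',[520,80,300],Rdown(0,0,s))]:
        q=solve_ik(pp,RR); print(s,nm,None if q is None else np.round(q,2))
for nm,pp,RR in [('look',[467,285,260],Rdown(d(93.8))),('blue',[435,-219,82],Rdown(d(95))),('yel',[449,-379,82],Rdown(d(95))),('look',[520,80,300],Rdown(d(90))),('fin',np.array([551,80,68])+n*94,Rdown(d(90),.35))]:
    q=solve_ik(pp,RR); print('y+',nm,None if q is None else np.round(q,2))
E
```

```text
cam in tool [-1.404e+02  6.440e+01 -1.000e-01] axis in tool [ 0.97  -0.244  0.001] img right [-0.  0.  1.]
[ 0.34202014  0.         -0.93969262]
1 holder hi [-0.89  0.25  0.32  1.84 -0.09  1.07 -0.47]
1 holder [-0.85  0.44  0.29  1.99 -0.18  0.74 -0.39]
1 blue [-0.14  0.46  0.66  2.15 -0.45  0.67  0.92]
1 yellow [ 0.11  0.62  0.72  1.92 -0.55  0.81  1.22]
1 final [-0.71  0.22  0.49  2.23 -0.04  0.38 -0.22]
1 finhi [-0.82 -0.01  0.51  2.19  0.19  0.64 -0.44]
1 look [-0.67  0.18  0.51  1.84 -0.1   1.15 -0.13]
-1 holder hi [-0.4   0.26 -0.27  1.81  0.08  1.08  2.51]
-1 holder [-0.36  0.46 -0.34  1.96  0.22  0.76  2.38]
-1 blue [-0.43  0.65  1.11  2.16 -0.82  0.84 -1.85]
-1 yellow [-0.1   0.81  1.11  1.93 -0.88  0.99 -1.63]
-1 final [-0.28  0.21 -0.01  2.21  0.26  0.4   2.63]
-1 finhi [-1.34 -0.06  1.03  2.21  0.26  0.65  2.65]
-1 look [ 0.68  0.39 -1.17  1.77  0.38  1.24  2.55]
y+ look [-0.64  0.25  0.02  1.82 -0.01  1.07  1.02]
y+ blue [-0.19  0.47  0.73  2.15 -0.5   0.69  2.54]
y+ yel [ 0.33  0.54  0.4   1.91 -0.3   0.75  2.56]
y+ look [-0.51  0.18  0.32  1.83 -0.06  1.15  1.4 ]
y+ fin [-0.54  0.21  0.28  2.22  0.09  0.39  1.22]
```

```bash
python3 - <<'E'
from rig import *
from h import *
import pickle
d=np.deg2rad
out={}
for nm,p in [('hold',[467,285,300]),('nest',[530,80,260])]:
    move_pose(p,Rdown(d(3.8) if nm=='hold' else 0)); hold(.2)
    out[nm]=camera_model("wrist"); im=grab_frame("wrist"); cv2.imwrite(f"pics/w_{nm}.png",im[:,:,::-1]); print(read_tool_pos(),read_time_s())
pickle.dump(out,open('w.pkl','wb'))
E
```

```text
[466.63520741 285.87757014 299.73314742] 1.9583
[529.91412036  81.72327101 260.11385472] 3.0833
```

View pics/w_hold.png

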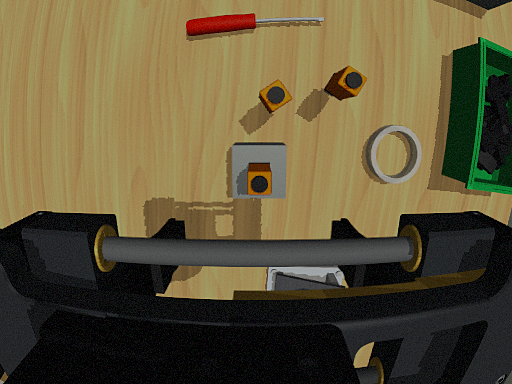

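View pics/w_nest.png

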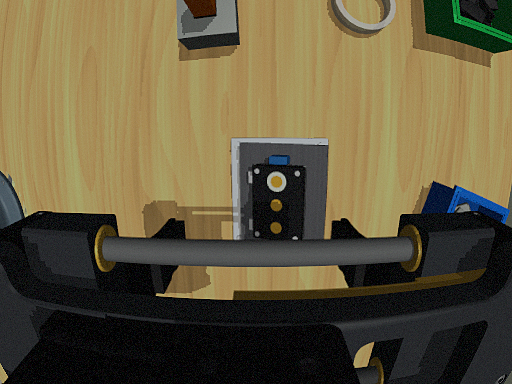

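The holder view shows the probe stub at (260,184) on the block, which spans about (233–286, 143–198). The nest view shows the ringed contact at (277,182), with the plain contacts at (276,205) and (276,228).

```bash
python3 - <<'E'
from h import *
import pickle
w=pickle.load(open('w.pkl','rb'))
h=cv2.imread('pics/w_hold.png');n=cv2.imread('pics/w_nest.png')
N=n.astype(int)
hs=cv2.cvtColor(n,cv2.COLOR_BGR2HSV).astype(int)
gold=(hs[...,0]>10)&(hs[...,0]<30)&(hs[...,1]>110)&(hs[...,2]>90)
pts=[]
for c,z in [((277,182),68),((276,205),68),((276,228),68)]:
    a,k=cent(gold,(c[0]-9,c[1]-9,19,19)); p=onz(*wray(w['nest'],*a),z);pts.append(p);print(a.round(2),k,p.round(1))
wh=(hs[...,1]<60)&(hs[...,2]>150); a,k=cent(wh,(263,168,28,28));print('ring white',a.round(2),k,onz(*wray(w['nest'],*a),68).round(1))
H=h.astype(int).sum(2); a,k=cent(H<150,(249,174,22,22)); print('stub',a.round(2),k,onz(*wray(w['hold'],*a),136).round(1))
def crop(im,x,y,ww,hh,k): return cv2.resize(im[y:y+hh,x:x+ww],None,fx=k,fy=k,interpolation=cv2.INTER_NEAREST)
cv2.imwrite('pics/ch.png',crop(h,225,135,70,70,8));cv2.imwrite('pics/cn.png',crop(n,225,130,110,110,5))
E
```

```text
[276.08 181.32] 100 [552.9  79.6  68. ]
[275.81 204.58] 105 [553.1  52.   68. ]
[275.55 227.29] 93 [553.4  23.8  68. ]
ring white [276.18 181.46] 178 [553.   79.5  68. ]
stub [258.84 183.76] 230 [469.4 286.8 136. ]
```

View pics/ch.png

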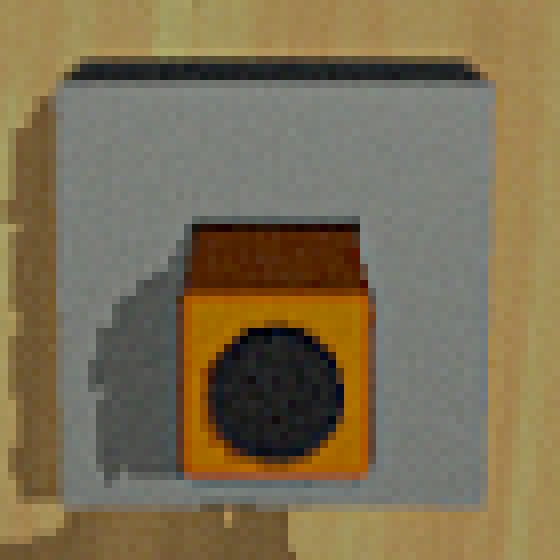

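View pics/cn.png

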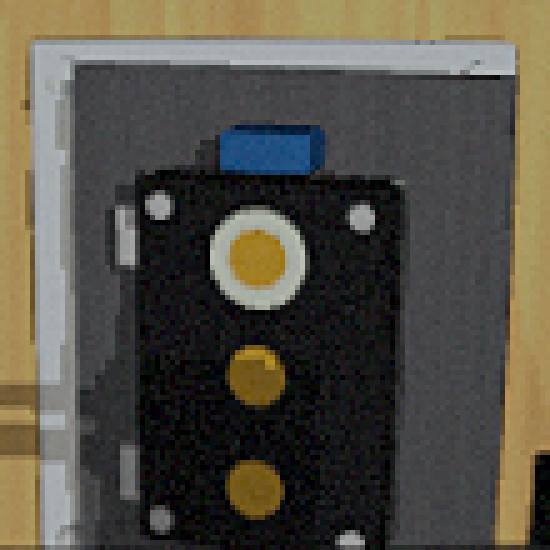

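```bash
cat > keys.py <<'E'
from rig import *
from h import *
d=np.deg2rad
R=Rdown(d(5))
def press(p):
    move_pose([p[0],p[1],130],R)
    move_l([p[0],p[1],90],velocity=100); hold(.25)
    f0=read_contact_force()[2]; log=[]
    for z in np.arange(84,74.9,-1.0):
        move_l([p[0],p[1],z],velocity=25); hold(.12)
        f=read_contact_force()[2]-f0; log.append((z,round(read_tool_pos()[2],1),round(f,2)))
        if f>4.6 : break
    print(log); hold(.15)
    move_l([p[0],p[1],130],velocity=100)
E
python3 - <<'E'
from keys import *
grab(10); print(read_finger_gap())
press((436,-219.4)); print(read_time_s())
E
```

```text
0.7655698198233108
[(np.float64(84.0), np.float64(84.1), np.float64(0.68)), (np.float64(83.0), np.float64(83.1), np.float64(3.07)), (np.float64(82.0), np.float64(82.1), np.float64(2.38)), (np.float64(81.0), np.float64(81.1), np.float64(2.22)), (np.float64(80.0), np.float64(80.0), np.float64(3.11)), (np.float64(79.0), np.float64(79.1), np.float64(3.87)), (np.float64(78.0), np.float64(78.4), np.float64(8.38))]
10.2167
```

```bash
python3 - <<'E'
from keys import *
im=grab_frame("top"); cv2.imwrite("pics/t_b.png",cv2.resize(im[190:280,340:460,::-1],None,fx=5,fy=5))
press((450,-379.5)); print(read_time_s())
move_l([450,-330,200]); 
im=grab_frame("scene"); cv2.imwrite("pics/s_k.png",cv2.resize(im[220:350,50:200,::-1],None,fx=4,fy=4))
E
```

```text
[(np.float64(84.0), np.float64(84.1), np.float64(0.89)), (np.float64(83.0), np.float64(83.1), np.float64(2.41)), (np.float64(82.0), np.float64(82.1), np.float64(2.57)), (np.float64(81.0), np.float64(81.1), np.float64(3.13)), (np.float64(80.0), np.float64(80.1), np.float64(3.34)), (np.float64(79.0), np.float64(79.1), np.float64(3.86)), (np.float64(78.0), np.float64(78.4), np.float64(6.43))]
15.275
```

View pics/s_k.png

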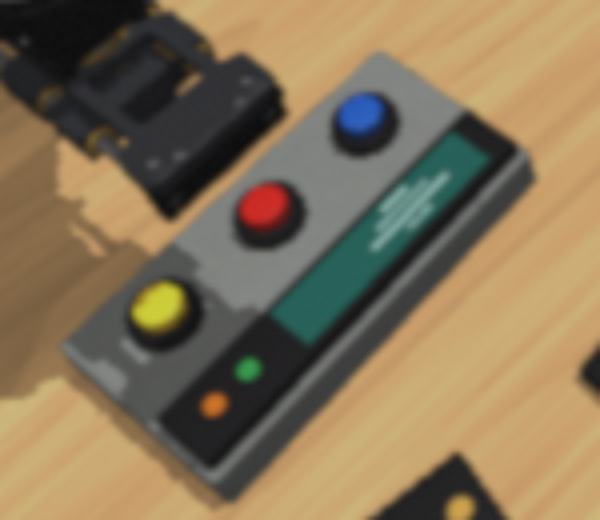

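All three keys are up again: blue (362,115), red (265,205) and yellow (160,305) in the crop. Both wanted keys bottomed out with a force rise. Next is the probe.

```bash
python3 - <<'E'
from rig import *
from h import *
d=np.deg2rad
R=Rdown(d(4))
move_l([450,-250,250],velocity=250)
gripper_open()
move_pose([468.5,286,250],R)
move_l([468.5,286,103],velocity=120); hold(.2)
print(read_tool_pos(),read_contact_force(),read_time_s())
grab(35); hold(.3); print(read_finger_gap(),read_contact_force(),read_tool_pos())
move_l([468.5,286,113],velocity=50); hold(.1); print(read_contact_force(),read_finger_gap())
move_l([468.5,286,200],velocity=100);hold(.2)
print(read_contact_force(),read_finger_gap(),read_tool_pos(),read_time_s())
import pickle
pickle.dump(camera_model("wrist"),open('w2.pkl','wb'));im=grab_frame("wrist"); cv2.imwrite("pics/w_g.png",im[:,:,::-1])
im=grab_frame("scene"); cv2.imwrite("pics/s_g.png",cv2.resize(im[50:250,200:400,::-1],None,fx=3,fy=3))
E
```

```text
[468.77730081 286.26867948 103.57029382] [-0.46918001 -0.13475961 -0.55578571] 21.6083
25.926375632645666 [-0.71908442 -0.55963011  0.55654696] [468.43944099 285.93857405 102.94568547]
[ 0.09631954 -0.27694578 -1.12699633] 25.65406825210715
[-0.35109897 -1.22162918 -0.37627389] 26.02617232181871 [468.22471196 285.80090803 199.33489218] 24.5917
```

View pics/w_g.png

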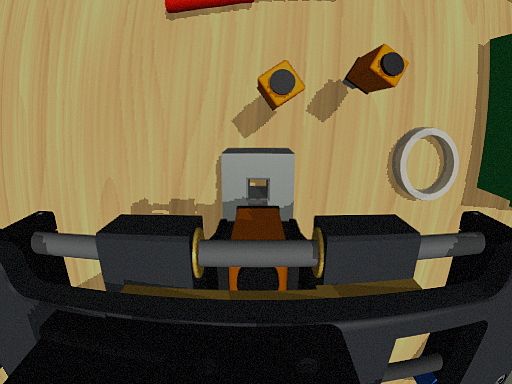

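View pics/s_g.png

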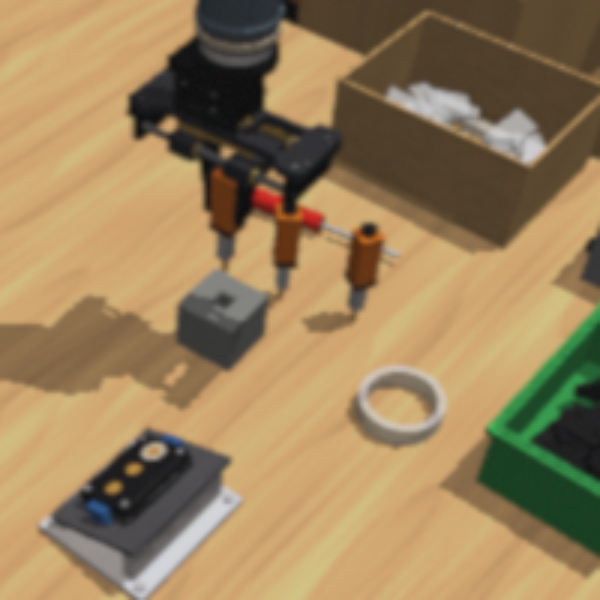

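The probe is out of the holder and held: the wrist view shows the empty hole at (258,187), and the scene view shows the probe hanging upright. I'll check the tip offset before going to the nest.

```bash
python3 - <<'E'
from rig import *
from h import *
import pickle
m=pickle.load(open('w2.pkl','rb'))
g=cv2.imread('pics/w_g.png'); 
c=g[172:206,240:278]; cv2.imwrite('pics/hole.png',cv2.resize(c,None,fx=14,fy=14,interpolation=cv2.INTER_NEAREST))
for u,v in [(246.5,177.5),(270,177.5),(246.5,199),(270,199)]: print(onz(*wray(m,u,v),60).round(1))
p=np.array(read_tool_pos());R=np.array(read_eef_rot())
tip=p+R[:,0]*98.95; print('tip pred',tip.round(1),'axis',R[:,0].round(4))
for n in("scene","top"):
    mm=camera_model(n);print(n,'tip px',proj(mm,tip).round(1),'grip bottom',proj(mm,tip-R[:,0]*56).round(1)); im=grab_frame(n)
    u,v=proj(mm,tip).astype(int); cv2.imwrite(f'pics/tip_{n}.png',cv2.resize(im[v-30:v+20,u-30:u+30,::-1],None,fx=10,fy=10,interpolation=cv2.INTER_CUBIC)); print('origin',u-30,v-30)
E
```

```text
[458.4 296.8  60. ]
[480.8 298.4  60. ]
[459.7 275.5  60. ]
[482.5 277.1  60. ]
tip pred [468.3 285.8 100.6] axis [-6.e-04 -6.e-04 -1.e+00]
scene tip px [273.7 139.8] grip bottom [274.4 125.8]
origin 243 109
top tip px [185.7 227.1] grip bottom [181.7 225.2]
origin 155 197
```

View pics/hole.png

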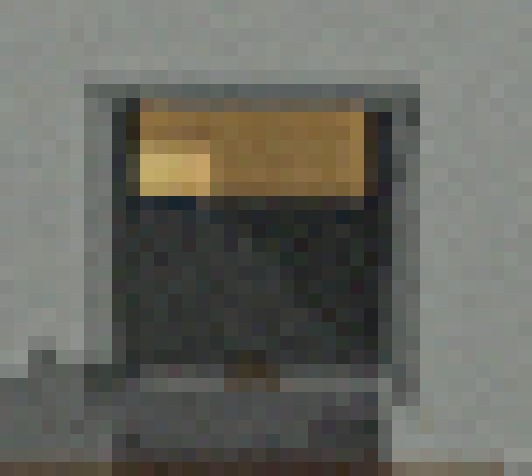

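View pics/tip_scene.png

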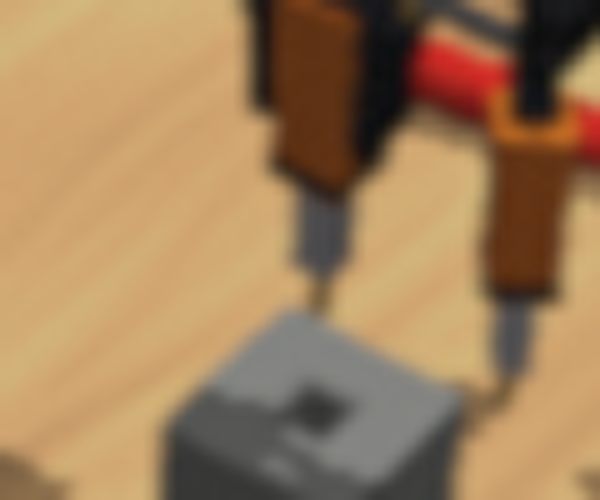

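View pics/tip_top.png

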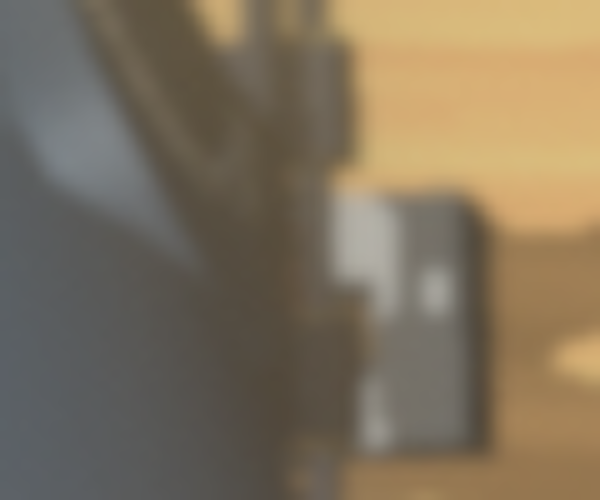

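```bash
cat > fin.py <<'E'
from rig import *
from h import *
ny=0.008
R=Rdown(ny,.35,1,ny); n=-R[:,0]; L=98.95
S=np.array([551.5,79.1,68.])
def tcp(g): return S+n*(L+g)
def av(k=10):
    f=[]
    for _ in range(k): f.append(read_contact_force()); hold(.02)
    return np.mean(f,0)
E
python3 - <<'E'
from fin import *
move_l([468.5,286,240],velocity=200)
move_pose(tcp(60),R)
move_l(tcp(15),velocity=80);hold(.2)
p=np.array(read_tool_pos());Q=np.array(read_eef_rot());tip=p+Q[:,0]*L
print('tip',tip.round(1),'want',(S+15*n).round(1),'tilt err deg',np.degrees(np.arccos(np.dot(Q[:,0],R[:,0]))),av(),read_time_s(),read_finger_gap())
for nm in("scene","top"):
    mm=camera_model(nm);u,v=proj(mm,tip).astype(int);im=grab_frame(nm)
    print(nm,proj(mm,tip).round(1),proj(mm,S).round(1),(u-30,v-30)); cv2.imwrite(f'pics/a_{nm}.png',cv2.resize(im[v-30:v+25,u-30:u+30,::-1],None,fx=10,fy=10,interpolation=cv2.INTER_CUBIC))
im=grab_frame("wrist");cv2.imwrite('pics/a_w.png',im[:,:,::-1])
E
```

```text
tip [546.7  79.3  82.7] want [546.4  79.1  82.1] tilt err deg 0.06876398815846507 [-0.04654243 -0.04875064 -0.83914439] 27.0667 25.83125248825802
scene [248.7 195.7] [250.  199.9] (np.int64(218), np.int64(165))
top [264.2 199.9] [264.2 198.9] (np.int64(234), np.int64(169))
```

View pics/a_scene.png

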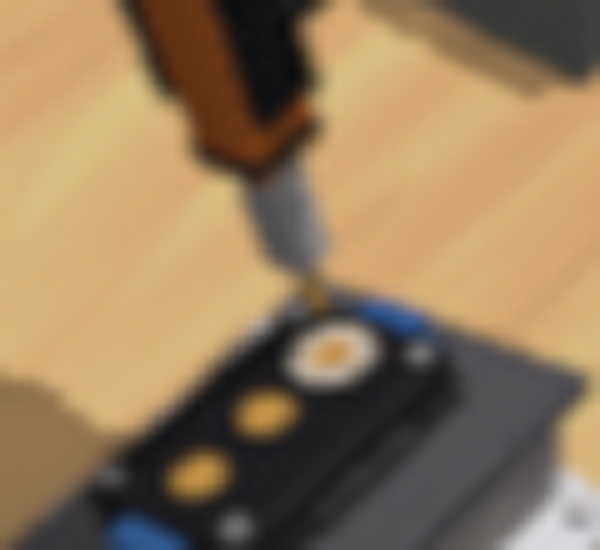

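View pics/a_w.png

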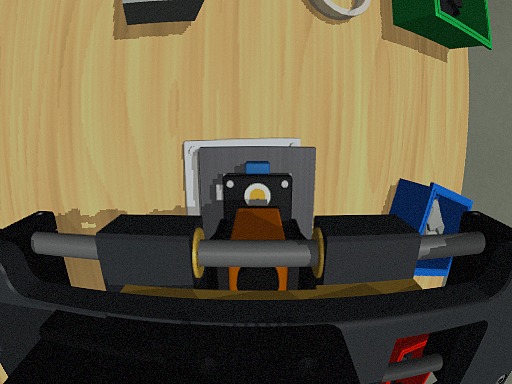

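View pics/a_top.png

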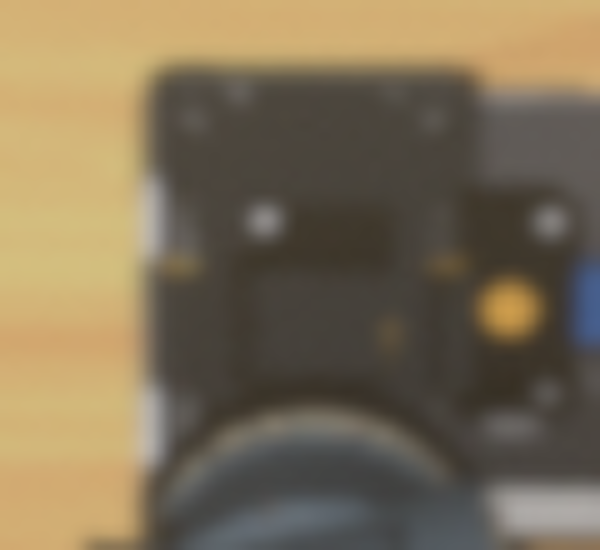

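In the scene crop the tip is at (317,308) and the ring centre at (332,352). In full-image pixels that offset is (1.5, 4.4) against a predicted (1.3, 4.2), so the lateral alignment is within about 1 mm. Next I'll press along the normal.

```bash
python3 - <<'E'
from fin import *
hold(.2); f0=av(15)
move_l(tcp(3),velocity=30)
for g in [1,-1,-3,-5,-6]:
    move_l(tcp(g),velocity=20); hold(.15); f=av(8)-f0
    p=np.array(read_tool_pos());tip=p+np.array(read_eef_rot())[:,0]*L
    print(g,'act gap',round((tip-S)@n,2),'Fn',round(f@n,2),'lat',(f-f@n*n).round(2),round(read_time_s(),1),read_finger_gap())
im=grab_frame("scene");cv2.imwrite('pics/b_s.png',cv2.resize(im[165:220,218:278,::-1],None,fx=10,fy=10,interpolation=cv2.INTER_CUBIC))
E
```

```text
1 act gap 1.06 Fn 0.07 lat [-0.18 -0.05 -0.07] 28.8 25.819862160497348
-1 act gap -0.98 Fn 0.44 lat [0.17 0.32 0.06] 29.3 25.761665332960728
-3 act gap -2.97 Fn 0.93 lat [0.33 0.14 0.12] 29.8 25.80281928239212
-5 act gap -4.95 Fn 1.9 lat [0.14 0.09 0.05] 30.4 26.052900786399594
-6 act gap -5.97 Fn 2.08 lat [0.2  0.08 0.07] 30.9 25.891421288094843
```

View pics/b_s.png

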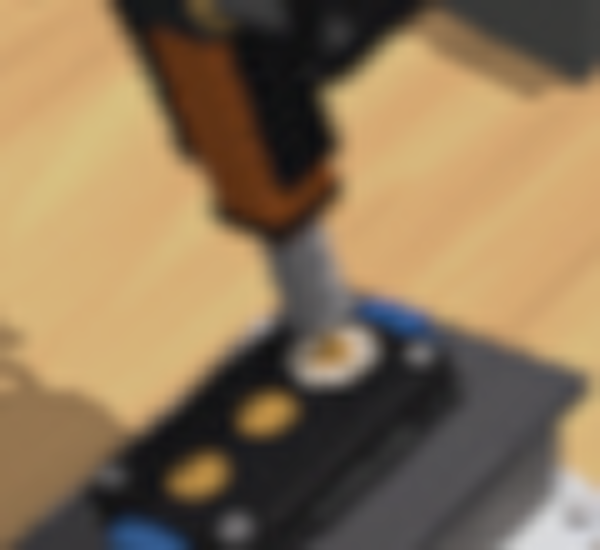

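The tip sits on the ringed brass contact at (330,350) in the crop. I'll average the force for longer before handing in.

```bash
python3 - <<'E'
from fin import *
f=av(40);print(f,(f-np.array([0,0,-.6]))@n)
move_l(tcp(-6.3),velocity=10);hold(.4);f=av(40)
p=np.array(read_tool_pos());print(f,(f-np.array([0,0,-.7]))@n,((p-S)@n-L).round(2),np.abs(read_joint_vel()).max(),read_time_s())
finish_job()
E
```

```text
[-0.16271183  0.35056868  1.33386034] 1.8714457132751328
[-0.08120396  0.53843158  1.66285215] 2.245965605558343 -6.3 0.001890083761516625 32.9167
the job is handed in; nothing more can be done
```

I pressed the blue key, then the yellow key, and took the orange probe out of its holder. I then held its tip on the white-ringed contact and handed the job in at about 33 s. The arm was still holding the probe there, motionless.

- **Keys:** Both pressed keys bottomed out, with a clear force rise to about 8 N on blue and 6 N on yellow. In the picture afterwards all three keys were up. I did not touch the red key.
- **Probe:** I took the one farthest to the robot's right, standing in the holder, and gripped it with 35 N. The finger gap stayed at about 26 mm, which matches the grip's width.
- **Position:** The scene picture shows the tip on the ringed contact, and the alignment offset agreed with the prediction to about 1 mm. The tool axis was within 0.1° of the planned direction, which takes the face's slope as 0.35 rad.
- **Push:** The two checks differ slightly. By position the tip is pushed in 6.3 mm. The noisy force reading of about 2.2 N implies about 5.6 mm. Both are close to half.
- **Cameras:** The scene camera disagreed with the top and wrist cameras by about 4 mm in x. I handled this by measuring the contact relative to the probe and holder rather than in absolute position.
- **Left alone:** I did not go near the two spare products, the tape roll or the screwdriver.

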